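# Park the shaker's eccentric rotor heavy side down

### The job

The small blue vibration shaker on the desk has an eccentric weight sealed inside its rotor, so only feel tells which side is heavy. Lift the loose cover off and set it down upright on the bare desk beside the shaker, then turn the rotor by hand, at least a quarter turn away from where it stands, feeling for its heavy side, and bring that side straight down. Finish while still gripping the rotor there, holding it still so that its encoder can be zeroed, and leave the other things on the desk where they are.

Things in the scene. Friction and masses are not known exactly. Their poses are not given: they have to be found in the camera images.
- shaker: blue vibration shaker bolted to the desk (never moves in a run). Origin on the desk under the middle of the rotor; z up, y along the axle, towards the robot (encoder end), x across, to the robot's left. Dark base plate 10 mm thick, x -90..90, y -125..60 mm. Lower housing: blue box round the rotor's lower half, x -77..77, y -25..25, top at 75 mm. The desk is bare on its +x side to 0.27 m from the origin: room for the cover
- axle (a point): middle of the rotor on its level axle, 70 mm above the desk, axes as the shaker's. Rotor: aluminium drum, radius 50 mm, 24 mm thick along y, flat faces, to be pinched across its faces at the rim; with the cover off its upper part stands 45 mm above the housing. On the axle beside it: black encoder at y 27..49 (radius 18), coupling at y -27..-52 (radius 14), motor at y -52..-118 (radius 25)
- cover: blue upper half of the housing, an arched hood with a black handle, loose, 0.18 to 0.33 kg, 156 (x) x 49 (y) mm, 84 mm tall with handle. Starts on the lower housing, 75 mm up, axes as the shaker's, on two dowels 6 mm thick, 9 mm high at x -69 and 69 mm in 9 mm holes; the rotor stands 45 mm up into it: lift it straight up over 55 mm before going sideways. Origin at the centre of its underside
- cover_handle (a point): centre of the cover's handle bar, 78 mm above the cover's underside. The bar runs along the cover's x: 72 mm long, 12 mm wide (y), 11 mm high, on posts at x -27 and 27 mm, 14 mm of free air under it. Pinch it across y from above
- rotor (a joint): rotor angle (rad, no stops): 0 with the red line at the top, grows as the line goes to +x; starts within 0.6 of 0. A seal (drag 0.20 N m) holds it where it is left; the weight adds (heavy side rising) or takes off up to 0.165 N m, 0 when straight up or down. A gripping hand at rest feels mostly the weight: to 4 N the way it would fall. Heavy side: unknown angle to the red line, over 0.6 rad from down at first
- index_mark (a point): middle of the red index line across the rotor's rim, 50 mm from the axle. Only a reference: it tells nothing of where the weight is
- flux_jar: open green jar of flux paste, 70 mm across, 100 mm tall, loose; origin at the centre of its underside. Leave alone
- tape_1: roll of cream masking tape lying flat, 100 mm across, 25 mm high, loose; origin at the centre of its underside. Leave alone
- screwdriver_1: screwdriver with green handle, 164 mm long, 20 mm high, lying along its y axis, loose; origin under its middle. Leave alone
- pcb_lcd: green circuit board with a small display, 55 x 80 x 15 mm, lying flat, loose; origin at the centre of its underside. Leave alone
- flush_cutter: orange-handled flush cutter lying flat, 36 x 103 x 11 mm, loose; origin under its middle. Leave alone
There are look-alikes about, which are no part of the job. There is more than one size of the cover; the one meant has the size given above.

How it is judged:
By the outcome, as a careful person would: the job done as asked, in the order asked, and still so for the second after the job is handed in, while the arm keeps its last pose, push and grip.
It also fails if it takes over 72 s, if anything falls off the work surface, if the arm or the gripper's body presses on something with over 40 N, if the wrist force passes 120 N, or if a joint passes its speed limit or range.

### The arm

A 6-joint arm with a two-finger parallel gripper is mounted at the origin on a cart in front of the work surface, level with it; the furniture and walls round the work are solid. World frame = base frame: x ahead of the robot, y to its left, z up, the work surface at z = 0. Lengths are in m, angles in rad, forces in N, time in s.
With the tool pointing down it reaches from about 0.35 to 0.975 m from the base axis. Payload 4.9 kg.
Tool frame: the origin (TCP) lies at the very end of the fingers, on their centre line; the grasp point (between the pads) lies 19 mm behind it (ctrl.grip_point_offset is the distance from the TCP to the grasp point, in m); z points along the fingers, y is the line along which they close (so a half turn about z gives the same grasp; the last joint's range is limited). The gripper opens to 85 mm and grips with 20 to 120 N. Pads are 22 mm wide; open, the fingers measure 114 mm over their backs; the gripper's body (76 mm by 85 mm) begins 54 mm behind the grasp point. The pads swing forward as they close: fully open they stand 13 mm farther back than shut.
Start: joints at [1.205, 0.053, 1.613, -0, 1.476, -0.119], TCP at [0.153, 0.606, 0.193] pointing down, gripper open.
Joint ranges: [-3.01, 3.01], [-1.01, 2.22], [0.06, 2.58], [-1.02, 4.17], [0.09, 2.62], [-3.14, 3.14]. Speed limits (rad/s): [2.57, 2.57, 3.14, 3.14, 3.14, 3.14].

### API

Orientations are given as a rotation vector (axis times angle).
In Python, from station import ctrl gives the robot as it stands.
- The arm moves only by the tool send_rows, never from a script. Its argument "rows" is a list of rows, each a list of 3 entries, a list of its own where there are three numbers: the finger opening in cm, from 0 to 8.54, then the shift along the tool's x, y, z in cm, then the turn about the tool's z in degrees. A call has 1 to 10 rows; each row shifts and turns the commanded pose from where the row before left it, along the tool's axes as they then stand; what a row does not reach is not made up. A row lasts 1/8 s, in which the tool goes at most 62.5 mm and 10.7 degrees, less where a joint would pass 70% of its speed; a pose out of reach is approached as far as the arm can. A call with a gripper value outside its range is refused whole. The fingers move at their own pace and stop on an object; "newtons" is the grip in N (left out, the last holds). Time passes only in rows, so rows that do not move let the fingers close. It gives the time, the measured TCP pose, the force, the opening and the grip force at its end, in the units of the state.
- ctrl.get_obs(): the state, without advancing time (a new reading comes with each control period).
- ctrl.get_image(name): name is "scene" or "top"; returns a dict with "frame" (384x512x3 uint8, red, green, blue), "range_z" (384x512 float32, m along the optical axis (not along the pixel's ray), 0 where there is no reading), "fx", "fy", "cx", "cy" (pixels), "k1" (the pictures are not rectified: a ray, as slopes to the right and down, at radius r is drawn at 1 + k1 r^2 times it, then the intrinsics apply), "cam_to_world" (4x4, takes a point from camera to world coordinates). Camera axes: x right, y down, z forward; pixel columns grow to the right and rows downward; lengths in m; the calibration is good to about 2 mm. A picture is of the moment at which its call begins.
- ctrl.finish_job(): hands the job in; it is judged then, once.
The state is a dict: "t": time; "q": joint angles; "dq": joint speeds; "effort": joint torques, N m; "tool_pos": TCP position; "tool_rot": TCP orientation; "contact_force": force on the tool from outside, world axes, zero at the start; "wrist_torque": the same for the moment, N m; "opening": finger opening in m; "grip_force": force on a finger pad.
Only numpy, scipy, OpenCV 4.12 (cv2) and the standard library are available. Lean on these libraries where they do the work, as an engineer would, in place of code of your own. Each camera call takes 0.05 s, during which the arm holds its last target. There are 200 camera calls.

## Working session

There is one attempt and no reset: what is moved stays moved. The work goes in short steps, Python scripts to look and compute and a tool call to move; the robot and the scene stay as the last step left them, time stands still between calls to the robot, and variables do not carry over. Pictures are saved under pics/ and viewed, at most 10 in all, crops included, and the job is handed in when it is done.

Besides the shell and the picture viewer there is one more tool, called after "Emit:" by a JSON object that holds its "name" and its "arguments". send_rows: Moves the arm, as the interface text tells. Its arguments: {"type":"object","properties":{"rows":{"type":"array","items":{"type":"array"}},"newtons":{"type":"number"}},"required":["rows"]}

```bash
mkdir -p pics; ls
python3 - <<'E'
from station import ctrl
import cv2,numpy as np
for n in("scene","top"):
    d=ctrl.get_image(n); cv2.imwrite(f"pics/{n}0.png",d["frame"][:,:,::-1]); np.savez(f"{n}0.npz",**d)
    print(n,d["fx"],d["fy"],d["cx"],d["cy"],d["k1"]);print(np.round(d["cam_to_world"],3))
print(ctrl.get_obs())
E
```

```text
pics
scene 445.9344508001026 445.9344508001026 261.0406182802525 190.46570075900974 0.05232000392207658
[[ 0.884 -0.233  0.405  0.061]
 [-0.467 -0.487  0.738 -0.777]
 [ 0.025 -0.842 -0.54   0.759]
 [ 0.     0.     0.     1.   ]]
top 474.9224503329153 474.9224503329153 260.77231659881625 189.5904282236164 -0.022105205195153868
[[-0.021 -0.981  0.195  0.285]
 [-0.999  0.025  0.02   0.047]
 [-0.024 -0.194 -0.981  1.336]
 [ 0.     0.     0.     1.   ]]
{'t': 0.1, 'q': array([ 1.20503056e+00,  5.33145431e-02,  1.61418005e+00,  2.61576270e-05,
        1.47597115e+00, -1.18983665e-01]), 'dq': array([ 0.00015078, -0.00138097, -0.00568914,  0.00104521, -0.00090921,
       -0.00058017]), 'effort': array([ 7.98740311e-04, -3.94900739e+01, -3.71365213e+01, -1.01634191e-04,
        3.87377993e-03,  6.61911326e-07]), 'tool_pos': array([0.15243064, 0.60547145, 0.19195736]), 'tool_rot': array([-3.86606797e-01, -3.11723407e+00,  2.84599830e-03]), 'contact_force': array([0.48783728, 0.42281339, 0.58209731]), 'wrist_torque': array([ 0.00776406,  0.01228885, -0.02486401]), 'grip_force': 0.0, 'opening': 0.08539862912791513}
```

View pics/scene0.png

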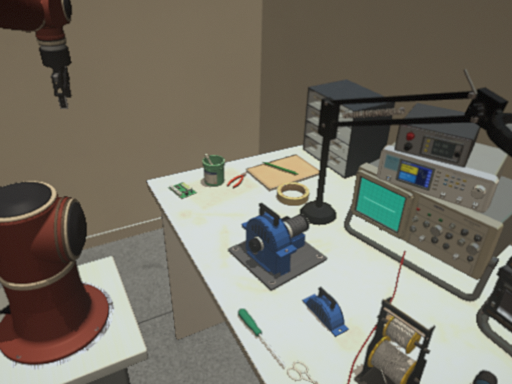

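View pics/top0.png

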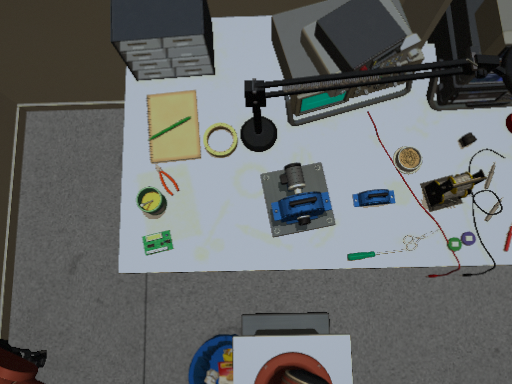

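Two candidates for the cover: the large one on the shaker at top (300,207), and a smaller blue one on the desk at top (374,198). The one on the shaker should be the one meant, since it starts on the lower housing. I'll check its size (156 x 49 mm) and look at an enlarged crop.

```bash
cat > h.py <<'E'
import numpy as np,cv2
def cloud(d):
    h,w=d["range_z"].shape
    u,v=np.meshgrid(np.arange(w),np.arange(h))
    K=np.array([[float(d["fx"]),0,float(d["cx"])],[0,float(d["fy"]),float(d["cy"])],[0,0,1]])
    p=cv2.undistortPoints(np.stack([u,v],-1).reshape(-1,1,2).astype(np.float64),K,np.array([float(d["k1"]),0,0,0])).reshape(h,w,2)
    z=d["range_z"][...,None].astype(float)
    P=np.concatenate([p*z,z],-1); T=d["cam_to_world"]
    return P@T[:3,:3].T+T[:3,3]
def hsv(d): return cv2.cvtColor(d["frame"],cv2.COLOR_RGB2HSV)
E
python3 - <<'E'
from h import *
for n in("top","scene"):
    d=dict(np.load(n+"0.npz")); P=cloud(d); H=hsv(d)
    m=((H[...,0]>100)&(H[...,0]<125)&(H[...,1]>120)&(H[...,2]>40)&(d["range_z"]>0)).astype(np.uint8)
    k,l,s,c=cv2.connectedComponentsWithStats(m)
    for i in range(1,k):
        if s[i,4]<150: continue
        Q=P[l==i]; print(n,s[i],"min",Q.min(0).round(3),"max",Q.max(0).round(3))
        for lo,hi in((0.01,.06),(.06,.09),(.09,.125),(.125,.14),(.14,.17)):
            q=Q[(Q[:,2]>lo)&(Q[:,2]<hi)]
            if len(q)>15:
                r=cv2.minAreaRect((q[:,:2]*1000).astype(np.float32)); print(lo,len(q),[np.round(x,1) for x in r])
    # dark plate
    z=P[...,2]; pl=(z>.004)&(z<.018)&(H[...,2]<110)&(P[...,0]>.3)&(P[...,0]<.7)&(abs(P[...,1])<.2)
    m=cv2.morphologyEx(pl.astype(np.uint8),cv2.MORPH_OPEN,np.ones((3,3)))
    k,l,s,c=cv2.connectedComponentsWithStats(m); 
    i=1+s[1:,4].argmax()
    r=cv2.minAreaRect((P[l==i][:,:2]*1000).astype(np.float32)); print("plate",s[i],r,cv2.boxPoints(r).round(0).tolist())
    # handle: black, high
    b=(z>.135)&(z<.18)&(P[...,0]>.3)&(P[...,0]<.6)&(abs(P[...,1])<.2); q=P[b]; 
    if len(q): print("handle",len(q),cv2.minAreaRect((q[:,:2]*1000).astype(np.float32)),q.mean(0),np.percentile(q[:,2],[5,50,95]))
t=cv2.imread("pics/top0.png")[150:250,240:410]; cv2.imwrite("pics/crop1.png",cv2.resize(t,None,fx=4.5,fy=4.5,interpolation=cv2.INTER_CUBIC))
E
```

```text
top [353 190  42  17 454] min [ 0.495 -0.304 -0.005] max [ 0.537 -0.188  0.065]
0.01 320 [array([ 516.6, -244.4]), array([36.6, 86.3]), np.float64(4.9)]
top [271 192  61  30 968] min [ 0.451 -0.121  0.004] max [0.531 0.046 0.163]
0.06 281 [array([487.5, -34.1]), array([ 48.5, 156.1]), np.float64(9.7)]
0.09 336 [array([488.2, -33.2]), array([ 49.2, 114.2]), np.float64(10.2)]
0.125 317 [array([487.4, -31.8]), array([48.7, 69.9]), np.float64(10.2)]
0.14 27 [array([493.3, -33.4]), array([26.1, 69.4]), np.float64(2.9)]
top [ 189  335   44   49 1101] min [-0.07   0.199 -0.657] max [ 0.105  0.356 -0.435]
plate [ 262  170   71   66 1281] ((519.374755859375, -28.387832641601562), (184.0795135498047, 177.28379821777344), 9.804208755493164) [[414.0, 43.0], [444.0, -131.0], [625.0, -100.0], [595.0, 75.0]]
handle 178 ((487.5393371582031, -33.76233673095703), (47.44939422607422, 59.8724250793457), 47.27869415283203) [ 0.48746181 -0.0334976   0.15294325] [0.13568206 0.15656522 0.16148633]
scene [398 164  34  23 349] min [ 0.754 -0.214  0.239] max [ 0.789 -0.152  0.287]
scene [255 213  49  45 733] m
[... 185 characters left out ...]
oat64(12.8)]
0.09 290 [array([498.3, -78.8]), array([51.6, 33.9]), np.float64(5.3)]
0.125 200 [array([490.6, -38.9]), array([46.7, 64. ]), np.float64(10.1)]
scene [304 295  39  32 382] min [ 0.497 -0.29   0.002] max [ 0.538 -0.19   0.052]
0.01 362 [array([ 518.3, -247.6]), array([35.5, 86.1]), np.float64(6.2)]
plate [ 229  242   97   47 1582] ((520.6841430664062, -32.695457458496094), (183.96141052246094, 178.70852661132812), 9.856478691101074) [[415.0, 40.0], [445.0, -136.0], [627.0, -105.0], [596.0, 71.0]]
handle 194 ((484.7170104980469, -37.694149017333984), (27.767597198486328, 70.38888549804688), 6.083888530731201) [ 0.48934546 -0.04095169  0.15191991] [0.13584108 0.15557477 0.16030085]
```

View pics/crop1.png

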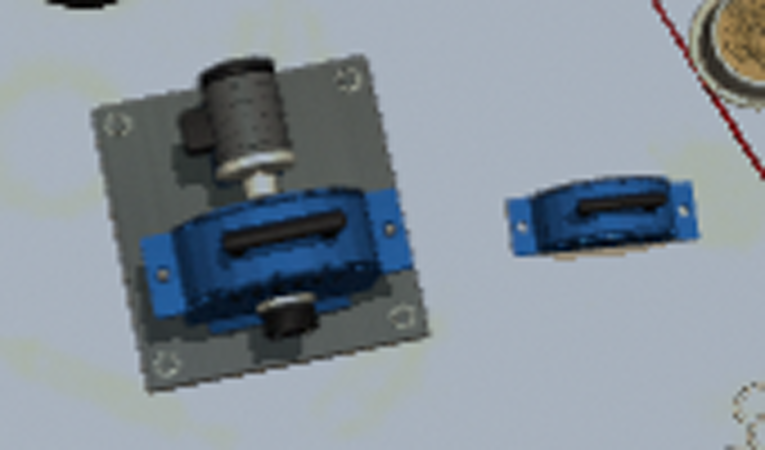

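The crop shows the cover on the shaker; its flange measures 156 x 49 mm, so it is the one meant. The desk one is only about 114 x 37 mm and is a look-alike. The shaker sits at about (488,-34.5) mm, with its +x axis at (-0.17, 0.985). I'm moving over the handle now.

Emit:
{"name": "send_rows", "arguments": {"rows": [[8.5,[-3.7,-4.15,-0.8],0],[8.5,[-3.7,-4.15,-0.8],0],[8.5,[-3.7,-4.15,-0.8],0],[8.5,[-3.7,-4.15,-0.8],0],[8.5,[-3.7,-4.15,-0.8],0],[8.5,[-3.7,-4.15,-0.8],0],[8.5,[-3.7,-4.15,-0.8],0],[8.5,[-3.7,-4.15,-0.8],0],[8.5,[-3.7,-4.15,-0.8],0],[8.5,[-3.7,-4.15,-0.8],0]], "newtons": 40}}

```text
t: 1.35
tool_pos: [0.4104, 0.1115, 0.273]
tool_rot: [0.387, 3.118, 0.0]
contact_force: [1.3, 0.1, -0.2]
opening: 0.0852
grip_force: 0.0
```

Emit:
{"name": "send_rows", "arguments": {"rows": [[8.5,[-3.7,-4.15,-0.8],0],[8.5,[-3.7,-4.15,-0.8],0],[8.5,[-3.7,-4.15,-0.8],0],[8.5,[0,0,0],9.5],[8.5,[0,0,0],9.5],[8.5,[0,0,0],9.5],[8.5,[0,0,0],9.5],[8.5,[0,0,0],9.5],[8.5,[0,0,0],9.5],[8.5,[0,0,0],9.5]]}}

```text
t: 2.6
tool_pos: [0.487, -0.0345, 0.2965]
tool_rot: [-2.039, -2.389, 0.001]
contact_force: [-0.0, 0.3, 0.0]
opening: 0.0851
grip_force: 0.0
```

```bash
cat >> h.py <<'E'
from scipy.spatial.transform import Rotation as R
A=np.deg2rad(9.9); O=np.array([.488,-.0345,0]); X=np.array([-np.sin(A),np.cos(A),0]); Y=np.array([-np.cos(A),-np.sin(A),0])
def plan(o,target,rot=None):
    M=R.from_rotvec(o["tool_rot"]); d=np.asarray(target)-o["tool_pos"]
    print("t",round(o["t"],2),"pos",o["tool_pos"].round(4),"opening",round(o["opening"],4),"grip",round(o["grip_force"],1),"F",o["contact_force"].round(2),"q",o["q"].round(2))
    m=M.as_matrix(); print("toolx.X",(m[:,0]@X).round(3),"tooly.Y",(m[:,1]@Y).round(3),"toolz",m[:,2].round(3),"yaw y",np.rad2deg(np.arctan2(m[1,1],m[0,1])).round(2))
    print("shift cm",(M.inv().apply(d)*100).round(2))
E
python3 -c "
from h import *
from station import ctrl
plan(ctrl.get_obs(),O+[0,0,.153-.019])"
```

```text
t 2.6 pos [ 0.487  -0.0345  0.2965] opening 0.0851 grip 0.0 F [-0.03  0.29  0.01] q [-0.22 -0.32  1.78 -0.    1.68 -0.38]
toolx.X 1.0 tooly.Y -1.0 toolz [-0.001  0.    -1.   ] yaw y 9.05
shift cm [-0.02  0.12 16.25]
```

Emit:
{"name": "send_rows", "arguments": {"rows": [[8.5,[0,0.1,4],-0.8],[8.5,[0,0,4],0],[8.5,[0,0,4],0],[8.5,[0,0,2],0],[8.5,[0,0,1],0],[8.5,[0,0,0.8],0],[8.5,[0,0,0],0]]}}

```text
t: 3.48
tool_pos: [0.4887, -0.0345, 0.1397]
tool_rot: [2.016, 2.409, 0.001]
contact_force: [-0.6, 0.2, 0.0]
opening: 0.0851
grip_force: 0.0
```

Emit:
{"name": "send_rows", "arguments": {"rows": [[3,[0,0,0],0],[2,[0,0,0],0],[0.5,[0,0,0],0],[0.5,[0,0,0],0],[0.5,[0,0,0],0],[0.5,[0,0,0],0],[0.5,[0,0,0],0],[0.5,[0,0,0],0]], "newtons": 50}}

```text
t: 4.47
tool_pos: [0.4883, -0.0345, 0.1391]
tool_rot: [2.016, 2.409, 0.0]
contact_force: [0.4, -0.6, -0.1]
opening: 0.0052
grip_force: 0.0
```

```bash
python3 -c "
from h import *
from station import ctrl
plan(ctrl.get_obs(),O+[0,0,.138])"
```

```text
t 4.47 pos [ 0.4883 -0.0345  0.1391] opening 0.0052 grip 0.0 F [ 0.35 -0.58 -0.12] q [-0.22 -0.24  1.98  0.    1.4  -0.4 ]
toolx.X 1.0 tooly.Y -1.0 toolz [ 0. -0. -1.] yaw y 10.16
shift cm [ 0.   -0.03  0.11]
```

Run:
```python
from station import ctrl
import cv2,numpy as np
d=ctrl.get_image("scene"); e=ctrl.get_image("top"); np.savez("s1.npz",**d); np.savez("t1.npz",**e)
a=cv2.resize(d["frame"][150:290,200:340],None,fx=2.8,fy=2.8); b=cv2.resize(e["frame"][140:280,230:370],None,fx=2.8,fy=2.8)
cv2.imwrite("pics/miss.png",np.hstack([a,b])[:,:,::-1])
```

```text
(no output)
```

View pics/miss.png

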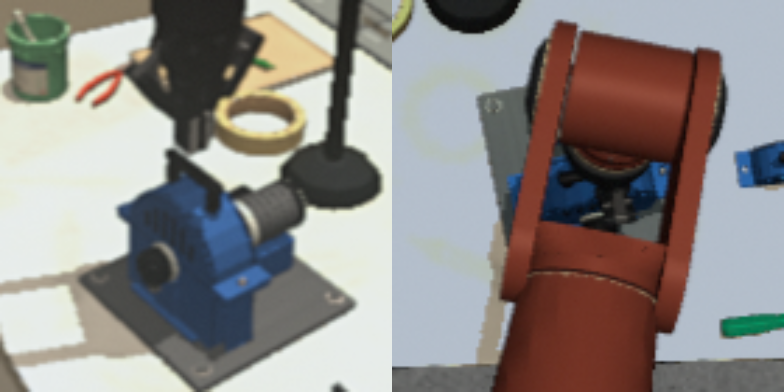

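```bash
cat >> h.py <<'E'
def proj(d,p):
    T=np.linalg.inv(d["cam_to_world"]); c=T[:3,:3]@np.asarray(p)+T[:3,3]; x=c[:2]/c[2]; x=x*(1+float(d["k1"])*(x@x))
    return np.round([d["fx"]*x[0]+d["cx"],d["fy"]*x[1]+d["cy"]],1),c[2].round(3)
E
python3 - <<'E'
from h import *
for n in("s1","t1"):
    d=dict(np.load(n+".npz")); 
    for nm,p in(("tcp",[.4883,-.0345,.1391]),("bar",O+[0,0,.153]),("bar+",O+[0,0,.153]+.036*X),("bar-",O+[0,0,.153]-.036*X)): print(n,nm,proj(d,p))
    P=cloud(d)
    for (u,v) in ([(268,203),(268,200),(268,195),(270,216),(262,206),(276,220)] if n=="s1" else [(302,212),(305,205),(298,215),(308,218)]): print(u,v,P[v,u].round(3),d["frame"][v,u])
E
```

```text
s1 tcp (array([267.6, 216. ]), np.float64(1.056))
s1 bar (array([267.7, 211.3]), np.float64(1.048))
s1 bar+ (array([258.4, 204.2]), np.float64(1.072))
s1 bar- (array([277.4, 218.6]), np.float64(1.024))
268 203 [ 0.482 -0.045  0.185] [85 82 76]
268 200 [ 0.482 -0.045  0.193] [89 86 81]
268 195 [ 0.482 -0.044  0.206] [83 81 75]
270 216 [ 0.496 -0.032  0.135] [48 66 92]
262 206 [ 0.483 -0.014  0.157] [42 44 40]
276 220 [ 0.491 -0.069  0.15 ] [41 41 39]
t1 tcp (array([302.4, 201.8]), np.float64(1.211))
t1 bar (array([302.8, 201. ]), np.float64(1.198))
t1 bar+ (array([288.8, 203.7]), np.float64(1.197))
t1 bar- (array([316.8, 198.2]), np.float64(1.198))
302 212 [ 0.463 -0.033  0.131] [ 5 22 41]
305 205 [ 0.45  -0.027  0.323] [8 8 6]
298 215 [ 0.461 -0.025  0.091] [ 7 21 36]
308 218 [ 0.428 -0.036  0.273] [37 39 38]
```

```bash
python3 - <<'E'
from h import *
from station import ctrl
print(ctrl.grip_point_offset,[a for a in dir(ctrl) if a[0]!='_'])
d=dict(np.load("s1.npz"));P=cloud(d)
for u in (264,268,272):
  for v in range(192,220,2): print(u,v,P[v,u].round(3),d["frame"][v,u])
E
python3 - <<'E'
from h import *
d=dict(np.load("s1.npz")); cv2.imwrite("pics/z.png",cv2.resize(d["frame"][180:230,235:300],None,fx=10,fy=10,interpolation=cv2.INTER_NEAREST)[:,:,::-1])
E
```

```text
0.0187 ['MotionError', 'finish_job', 'get_image', 'get_obs', 'grip_point_offset']
264 192 [ 0.474 -0.039  0.213] [43 44 42]
264 194 [ 0.476 -0.036  0.206] [43 43 40]
264 196 [ 0.474 -0.04   0.203] [43 43 42]
264 198 [ 0.475 -0.038  0.196] [43 43 41]
264 200 [ 0.477 -0.035  0.189] [41 43 39]
264 202 [ 0.474 -0.041  0.188] [97 99 95]
264 204 [ 0.489 -0.013  0.16 ] [133 138 133]
264 206 [ 0.485 -0.021  0.161] [44 44 42]
264 208 [ 0.483 -0.025  0.158] [45 44 43]
264 210 [ 0.485 -0.022  0.15 ] [47 48 46]
264 212 [ 0.49  -0.014  0.137] [65 75 85]
264 214 [ 0.49  -0.013  0.13 ] [49 63 84]
264 216 [ 0.486 -0.021  0.131] [ 53  74 105]
264 218 [ 0.479 -0.034  0.136] [ 54  75 105]
268 192 [ 0.479 -0.049  0.218] [59 58 54]
268 194 [ 0.483 -0.042  0.207] [84 82 76]
268 196 [ 0.483 -0.042  0.202] [84 81 76]
268 198 [ 0.482 -0.044  0.198] [90 87 81]
268 200 [ 0.482 -0.045  0.193] [89 86 81]
268 202 [ 0.481 -0.046  0.188] [88 84 79]
268 204 [ 0.482 -0.045  0.182] [106 105  99]
268 206 [ 0.61   0.177 -0.   ] [216 223 217]
268 208 [ 0.491 -0.03   0.158] [79 81 78]
268 210 [ 0.485 -0.041  0.161] [39 40 38]
268 212 [ 0.486 -0.039  0.154] [40 41 40]
268 214 [ 0.497 -0.021  0.134] [49 64 86]
268 216 [ 0.494 -0.026  0.132] [ 52  73 104]
268 218 [ 0.489 -0.036  0.134] [ 51  75 109]
272 192 [ 0.491 -0.045  0.212] [48 48 45]
272 194 [ 0.493 -0.042  0.204] [48 47 44]
272 196 [ 0.494 -0.041  0.198] [49 48 45]
272 198 [ 0.492 -0.045  0.196] [50 50 46]
272 200 [ 0.494 -0.042  0.188] [49 48 44]
272 202 [ 0.494 -0.042  0.182] [49 49 46]
272 204 [ 0.626  0.182 -0.001] [210 218 211]
272 206 [ 0.622  0.174 -0.002] [233 238 233]
272 208 [ 0.617  0.165 -0.002] [234 238 234]
272 210 [ 0.494 -0.044  0.161] [150 156 147]
272 212 [ 0.49  -0.051  0.16 ] [39 40 37]
272 214 [ 0.489 -0.053  0.157] [41 42 39]
272 216 [ 0.488 -0.055  0.152] [45 52 62]
272 218 [ 0.497 -0.04   0.134] [ 53  75 109]
```

View pics/z.png

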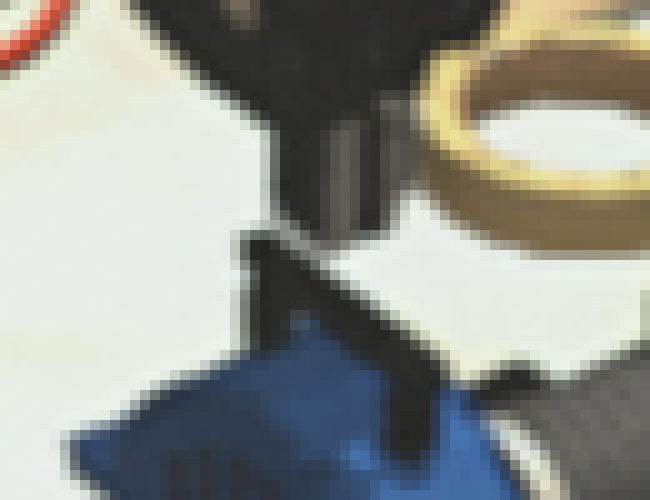

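The zoom shows the closed fingertips ending at about pixel (269,204), clear above the bar at (268,210). That puts them at z≈0.18, although the reported TCP z is 0.139. I'll check whether the start picture shows the same offset.

Run:
```python
from h import *
d=dict(np.load("scene0.npz"));P=cloud(d)
print(proj(d,[.1524,.6055,.192]),proj(d,[.1524,.6055,.232]))
for v in range(92,112,1): print(v,[(P[v,u].round(3).tolist()) for u in (60,64,66)])
```

```text
(array([ 69.8, 118.6]), np.float64(1.364)) (array([ 66.9, 106.1]), np.float64(1.342))
92 [[0.177, 1.19, 0.073], [0.15, 0.549, 0.295], [0.162, 0.648, 0.26]]
93 [[0.138, 0.536, 0.298], [0.149, 0.548, 0.293], [0.161, 0.646, 0.257]]
94 [[0.137, 0.531, 0.297], [0.147, 0.533, 0.295], [0.16, 0.645, 0.255]]
95 [[0.137, 0.534, 0.293], [0.147, 0.535, 0.292], [0.16, 0.647, 0.251]]
96 [[0.136, 0.533, 0.291], [0.146, 0.536, 0.288], [0.159, 0.646, 0.248]]
97 [[0.137, 0.548, 0.283], [0.147, 0.557, 0.278], [0.158, 0.643, 0.246]]
98 [[0.136, 0.548, 0.28], [0.147, 0.556, 0.275], [0.195, 1.2, 0.04]]
99 [[0.136, 0.552, 0.276], [0.146, 0.55, 0.275], [0.151, 0.555, 0.272]]
100 [[0.135, 0.551, 0.273], [0.145, 0.543, 0.274], [0.15, 0.556, 0.269]]
101 [[0.135, 0.556, 0.268], [0.144, 0.549, 0.269], [0.15, 0.551, 0.268]]
102 [[0.134, 0.552, 0.267], [0.143, 0.545, 0.268], [0.149, 0.554, 0.264]]
103 [[0.133, 0.549, 0.265], [0.143, 0.552, 0.262], [0.148, 0.553, 0.261]]
104 [[0.133, 0.555, 0.26], [0.142, 0.547, 0.261], [0.148, 0.55, 0.26]]
105 [[0.132, 0.549, 0.259], [0.142, 0.554, 0.256], [0.147, 0.556, 0.254]]
106 [[0.132, 0.559, 0.253], [0.141, 0.545, 0.256], [0.147, 0.557, 0.251]]
107 [[0.131, 0.559, 0.25], [0.141, 0.551, 0.251], [0.146, 0.557, 0.248]]
108 [[0.131, 0.562, 0.246], [0.141, 0.56, 0.245], [0.146, 0.555, 0.246]]
109 [[0.163, 1.205, -0.005], [0.178, 1.195, -0.004], [0.186, 1.205, -0.009]]
110 [[0.162, 1.196, -0.006], [0.177, 1.194, -0.008], [0.184, 1.191, -0.008]]
111 [[0.161, 1.198, -0.011], [0.176, 1.196, -0.013], [0.184, 1.197, -0.014]]
```

The start picture shows the same offset (open tips at 0.244, reported TCP 0.192). So the real fingertips, shut, sit about 40 mm above the reported TCP. I'll correct for that: open, descend 4 cm with a force check, then close.

Emit:
{"name": "send_rows", "arguments": {"rows": [[6,[0,0,0],0],[6,[0,0,0],0],[6,[0,0,0],0],[6,[0,0,0],0],[6,[0,0,1],0],[6,[0,0,1],0]]}}

```text
t: 5.32
tool_pos: [0.4881, -0.0344, 0.1182]
tool_rot: [-2.016, -2.409, 0.0]
contact_force: [0.2, -0.1, -0.9]
opening: 0.0603
grip_force: 0.0
```

Emit:
{"name": "send_rows", "arguments": {"rows": [[6,[0,0,0.5],0],[6,[0,0,0.5],0],[6,[0,0,0.5],0],[6,[0,0,0.5],0],[6,[0,0,0],0]]}}

```text
t: 5.95
tool_pos: [0.488, -0.0344, 0.0986]
tool_rot: [-2.016, -2.409, 0.001]
contact_force: [1.1, 0.5, 0.1]
opening: 0.0602
grip_force: 0.0
```

Emit:
{"name": "send_rows", "arguments": {"rows": [[3,[0,0,0],0],[2,[0,0,0],0],[0.5,[0,0,0],0],[0.5,[0,0,0],0],[0.5,[0,0,0],0],[0.5,[0,0,0],0],[0.5,[0,0,0],0]], "newtons": 50}}

```text
t: 6.82
tool_pos: [0.4887, -0.0345, 0.0995]
tool_rot: [2.016, 2.409, 0.001]
contact_force: [1.8, -0.3, 1.0]
opening: 0.0107
grip_force: 50.1
```

Emit:
{"name": "send_rows", "arguments": {"rows": [[0.5,[0,0,-0.5],0],[0.5,[0,0,-1],0],[0.5,[0,0,-1],0],[0.5,[0,0,-1.5],0],[0.5,[0,0,-1.5],0],[0.5,[0,0,-1.5],0],[0.5,[0,0,-1],0],[0.5,[0,0,0],0]]}}

```text
t: 7.82
tool_pos: [0.489, -0.0346, 0.1804]
tool_rot: [2.015, 2.408, 0.002]
contact_force: [-0.7, -0.1, -2.5]
opening: 0.0109
grip_force: 49.5
```

Run:
```python
from station import ctrl
import cv2,numpy as np
from h import *
plan(ctrl.get_obs(),O+.183*X+[0,0,.179])
d=ctrl.get_image("scene"); e=ctrl.get_image("top"); np.savez("s2.npz",**d); np.savez("t2.npz",**e)
a=cv2.resize(d["frame"][140:280,190:330],None,fx=2.8,fy=2.8); b=cv2.resize(e["frame"][100:240,200:340],None,fx=2.8,fy=2.8)
cv2.imwrite("pics/lift.png",np.hstack([a,b])[:,:,::-1])
for n,q in(("jar",(145,200)),("tape",(221,140)),("lamp",(258,133))):pass
P=cloud(dict(np.load("top0.npz"))); z=P[...,2]; L=P-O; lx=L@X; ly=L@Y
m=(z>.008)&(lx>.093)&(lx<.32)&(ly>-.1)&(ly<.12); print("obst in placing strip",m.sum(), lx[m][:10].round(3), ly[m][:10].round(3))
```

```text
t 7.83 pos [ 0.489  -0.0346  0.1804] opening 0.0109 grip 49.5 F [-0.66 -0.13 -2.55] q [-0.22 -0.27  1.93 -0.    1.48 -0.4 ]
toolx.X 1.0 tooly.Y -1.0 toolz [ 0.002 -0.    -1.   ] yaw y 10.16
shift cm [ 1.833e+01 -1.000e-02  1.300e-01]
obst in placing strip 10 [0.265 0.156 0.19  0.125 0.12  0.118 0.31  0.228 0.186 0.313] [-0.087  0.027  0.072  0.085  0.089  0.092  0.057  0.073  0.107  0.109]
```

View pics/lift.png

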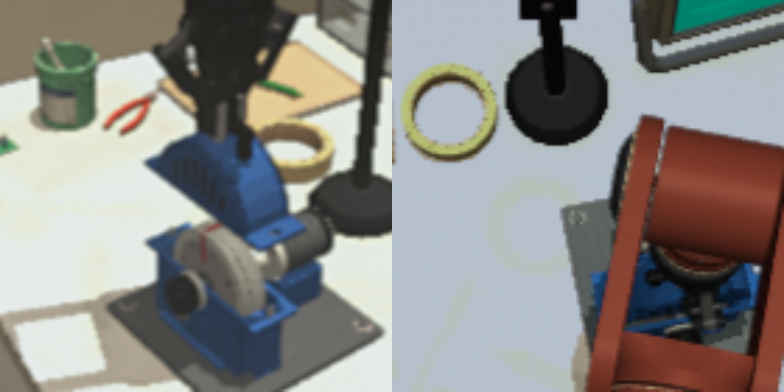

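The cover is held and clear of the rotor: hood at (220,170), rotor with its red line at (210,240) in the left crop. The strip on the +x side is bare, so I'm placing it there.

Emit:
{"name": "send_rows", "arguments": {"rows": [[0.5,[1.8,0,0],0],[0.5,[3.3,0,0],0],[0.5,[4,0,0],0],[0.5,[4,0,0],0],[0.5,[3.4,0,0],0],[0.5,[1.8,0,0],0],[0.5,[0,0,3],0],[0.5,[0,0,4],0],[0.5,[0,0,4],0],[0.5,[0,0,2.5],0]]}}

```text
t: 9.18
tool_pos: [0.4535, 0.1462, 0.041]
tool_rot: [-2.013, -2.408, 0.005]
contact_force: [-0.0, 0.1, -3.2]
opening: 0.0108
grip_force: 49.5
```

Emit:
{"name": "send_rows", "arguments": {"rows": [[0.5,[0,0,1],0],[0.5,[0,0,0.5],0],[0.5,[0,0,0.2],0],[0.5,[0,0,0],0]]}}

```text
t: 9.68
tool_pos: [0.4568, 0.1458, 0.0281]
tool_rot: [2.015, 2.409, 0.002]
contact_force: [-0.4, -0.2, -2.9]
opening: 0.0108
grip_force: 49.5
```

Emit:
{"name": "send_rows", "arguments": {"rows": [[0.5,[0,0,0.2],0],[0.5,[0,0,0.1],0],[0.5,[0,0,0],0]]}}

```text
t: 10.05
tool_pos: [0.4564, 0.1457, 0.0244]
tool_rot: [2.016, 2.409, 0.001]
contact_force: [-0.3, -0.1, -2.7]
opening: 0.0109
grip_force: 49.7
```

Emit:
{"name": "send_rows", "arguments": {"rows": [[0.5,[0,0,0.1],0],[0.5,[0,0,0],0],[0.5,[0,0,0],0]]}}

```text
t: 10.42
tool_pos: [0.4571, 0.1458, 0.0242]
tool_rot: [2.015, 2.408, 0.002]
contact_force: [0.0, -0.5, 5.3]
opening: 0.0109
grip_force: 50.7
```

The cover touches the desk (+5 N). Next: release, rise and go back over the rotor.

Emit:
{"name": "send_rows", "arguments": {"rows": [[2,[0,0,0],0],[4,[0,0,0],0],[4,[0,0,0],0],[4,[0,0,-1.5],0],[4,[0,0,-4],0],[4,[0,0,-4.5],0],[4,[-4,0,-2.5],0],[4,[-5,0,0],0],[4,[-5,0,0],0],[4,[-4.3,0,0],0]]}}

```text
t: 11.68
tool_pos: [0.4888, -0.0362, 0.1496]
tool_rot: [2.015, 2.408, 0.001]
contact_force: [-0.2, 1.0, -0.2]
opening: 0.0402
grip_force: 0.0
```

```bash
cat >> h.py <<'E'
def feel(ctrl,n=10,img=None):
    F=[];T=[]
    for i in range(n):
        d=ctrl.get_image("scene"); o=ctrl.get_obs(); F.append(o["contact_force"]);T.append(o["wrist_torque"])
    F=np.array(F);T=np.array(T)
    p=o["tool_pos"]+[0,0,.059]-O-[0,0,.07]; x,z=p@X,p[2]; th=np.arctan2(x,z); u=np.cos(th)*X-np.sin(th)*np.array([0,0,1])
    ur=np.sin(th)*X+np.cos(th)*np.array([0,0,1])
    print("t %.2f th %.3f r %.4f yoff %.4f | X %.2f Y %.2f Z %.2f | Ft %.2f Fr %.2f sd %.2f | grip %.1f open %.4f"%(o["t"],th,np.hypot(x,z),p@Y,*[(F@a).mean() for a in(X,Y)],F[:,2].mean(),(F@u).mean(),(F@ur).mean(),F.std(0).mean(),o["grip_force"],o["opening"]), "tq",T.mean(0).round(3))
    return d
E
python3 - <<'E'
from h import *
from station import ctrl
d=feel(ctrl); plan(ctrl.get_obs(),O+[0,0,.053]); e=ctrl.get_image("top"); np.savez("s3.npz",**d)
a=cv2.resize(d["frame"][140:280,190:330],None,fx=2.8,fy=2.8); b=cv2.resize(e["frame"][140:280,200:340],None,fx=2.8,fy=2.8)
cv2.imwrite("pics/placed.png",np.hstack([a,b])[:,:,::-1])
P=cloud(d)@np.c_[X,Y,[0,0,1]]-np.array([O@X,O@Y,0]); H=hsv(d)
m=((H[...,0]<8)|(H[...,0]>172))&(H[...,1]>110)&(abs(P[...,0])<.06)&(abs(P[...,1])<.03)&(P[...,2]>.06)&(P[...,2]<.13)
q=P[m]; print("red",m.sum(),q.round(3)[::3].tolist())
E
```

```text
t 12.18 th 0.007 r 0.1372 yoff -0.0004 | X -0.01 Y 0.17 Z 0.16 | Ft -0.01 Fr 0.16 sd 0.59 | grip 0.0 open 0.0400 tq [-0.007  0.011 -0.001]
t 12.18 pos [ 0.4882 -0.0335  0.1482] opening 0.04 grip 0.0 F [-0.46  0.76  0.1 ] q [-0.22 -0.25  1.97  0.    1.42 -0.4 ]
toolx.X 1.0 tooly.Y -1.0 toolz [ 0.  0. -1.] yaw y 10.26
shift cm [-0.1  -0.04  9.52]
red 3 [[0.01, -0.008, 0.118]]
```

View pics/placed.png

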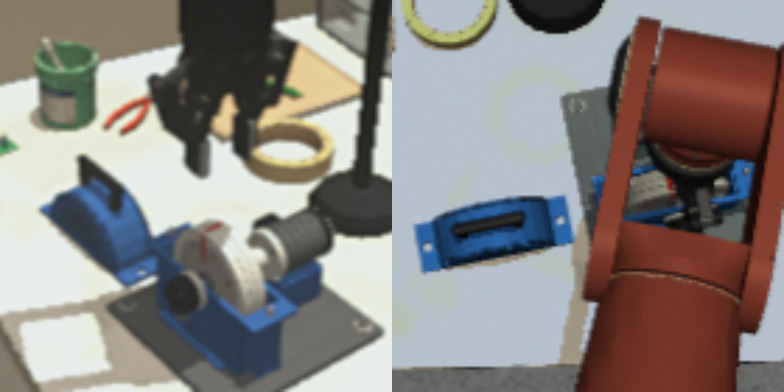

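The cover stands upright beside the plate (right crop (495,235)), with the fingers open over the rotor. Now I'll pinch the rotor.

Emit:
{"name": "send_rows", "arguments": {"rows": [[4,[-0.1,0,3.5],0],[4,[0,0,3],0],[4,[0,0,2],0],[4,[0,0,1],0],[3,[0,0,0],0],[1.5,[0,0,0],0],[1.5,[0,0,0],0],[1.5,[0,0,0],0]], "newtons": 40}}

```text
t: 13.22
tool_pos: [0.4906, -0.0349, 0.0537]
tool_rot: [2.014, 2.406, 0.007]
contact_force: [9.4, 2.4, -9.1]
opening: 0.0235
grip_force: 43.6
```

Run:
```python
from h import *
from station import ctrl
feel(ctrl)
```

```text
t 13.72 th -0.020 r 0.0428 yoff -0.0025 | X 0.47 Y -9.45 Z -8.87 | Ft 0.29 Fr -8.88 sd 0.36 | grip 43.6 open 0.0235 tq [ 0.253 -0.824 -0.046]
```

Emit:
{"name": "send_rows", "arguments": {"rows": [[3.2,[0,0.25,0],0],[3.2,[0,0,0],0],[3.2,[0,0,0],0],[1.5,[0,0,0],0],[1.5,[0,0,0],0],[1.5,[0,0,0],0],[1.5,[0,0,0],0]], "newtons": 40}}

```text
t: 14.6
tool_pos: [0.4904, -0.0353, 0.0537]
tool_rot: [-2.016, -2.409, 0.002]
contact_force: [-4.6, -1.8, 5.5]
opening: 0.0231
grip_force: 41.4
```

Run:
```python
from h import *
from station import ctrl
feel(ctrl)
```

```text
t 15.10 th -0.028 r 0.0428 yoff -0.0023 | X 0.11 Y 5.01 Z 5.60 | Ft 0.27 Fr 5.59 sd 0.40 | grip 41.4 open 0.0233 tq [-0.068  0.737 -0.059]
```

Emit:
{"name": "send_rows", "arguments": {"rows": [[1.5,[0.65,-0.1,0.04],0],[1.5,[0.54,0,0.11],0],[1.5,[0.52,0,0.18],0],[1.5,[0,0,0],0],[1.5,[0,0,0],0]]}}

```text
t: 15.72
tool_pos: [0.4885, -0.0235, 0.0522]
tool_rot: [2.009, 2.403, -0.01]
contact_force: [-3.5, -15.3, 5.8]
opening: 0.0234
grip_force: 41.9
```

Run:
```python
from h import *
from station import ctrl
feel(ctrl)
```

```text
t 16.23 th 0.255 r 0.0425 yoff -0.0024 | X -14.39 Y 5.77 Z 7.10 | Ft -15.72 Fr 3.24 sd 0.38 | grip 41.9 open 0.0234 tq [-2.762  0.49  -0.033]
```

Emit:
{"name": "send_rows", "arguments": {"rows": [[1.5,[0.49,0,0.24],0],[1.5,[0.46,0,0.3],0],[1.5,[0.41,0,0.36],0],[1.5,[0,0,0],0],[1.5,[0,0,0],0]]}}

```text
t: 16.85
tool_pos: [0.4859, -0.0088, 0.0442]
tool_rot: [2.011, 2.405, -0.009]
contact_force: [-8.3, -9.9, 15.5]
opening: 0.0232
grip_force: 46.1
```

Run:
```python
from h import *
from station import ctrl
d=feel(ctrl)
P=cloud(d)@np.c_[X,Y,[0,0,1]]-np.array([O@X,O@Y,0]); H=hsv(d)
m=((H[...,0]<8)|(H[...,0]>172))&(H[...,1]>100)&(abs(P[...,0])<.06)&(abs(P[...,1])<.03)&(P[...,2]>.06)&(P[...,2]<.13)
print("red",m.sum(),P[m].round(3).tolist())
```

```text
t 17.35 th 0.657 r 0.0420 yoff -0.0023 | X -8.84 Y 10.10 Z 15.90 | Ft -16.71 Fr 7.18 sd 0.45 | grip 46.1 open 0.0233 tq [-2.155  1.255 -0.11 ]
red 0 []
```

Pad twist dominates the force after a turn, so I'll release, regrip lightly in place, and feel again.

Emit:
{"name": "send_rows", "arguments": {"rows": [[3.2,[0,0,0],0],[3.2,[0,-0.1,0],0],[3.2,[0,0,0],0],[1.5,[0,0,0],0],[1.5,[0,0,0],0],[1.5,[0,0,0],0],[1.5,[0,0,0],0]], "newtons": 20}}

```text
t: 18.23
tool_pos: [0.4853, -0.0047, 0.0409]
tool_rot: [2.014, 2.407, 0.005]
contact_force: [7.0, 0.6, -3.3]
opening: 0.024
grip_force: 25.6
```

Run:
```python
from h import *
from station import ctrl
d=feel(ctrl)
```

```text
t 18.73 th 0.783 r 0.0422 yoff -0.0024 | X -0.58 Y -6.96 Z -3.57 | Ft 2.10 Fr -2.94 sd 0.42 | grip 25.6 open 0.0232 tq [ 0.268 -0.79  -0.003]
```

Emit:
{"name": "send_rows", "arguments": {"rows": [[1.5,[-0.2,0,-0.2],0],[1.5,[0,0,0],0],[1.5,[0,0,0],0]]}}

```text
t: 19.1
tool_pos: [0.4854, -0.0058, 0.0421]
tool_rot: [2.015, 2.408, 0.008]
contact_force: [9.4, 3.4, -7.2]
opening: 0.0236
grip_force: 24.7
```

Run:
```python
from h import *
from station import ctrl
d=feel(ctrl)
```

```text
t 19.60 th 0.745 r 0.0424 yoff -0.0024 | X 1.57 Y -9.56 Z -7.45 | Ft 6.21 Fr -4.41 sd 0.42 | grip 24.7 open 0.0234 tq [ 0.737 -1.132  0.028]
```

Emit:
{"name": "send_rows", "arguments": {"rows": [[1.5,[-0.2,0,-0.2],0],[1.5,[0,0,0],0],[1.5,[0,0,0],0]]}}

```text
t: 19.98
tool_pos: [0.4858, -0.0076, 0.044]
tool_rot: [2.016, 2.408, 0.008]
contact_force: [9.3, 3.3, -7.7]
opening: 0.0233
grip_force: 24.0
```

Run:
```python
from h import *
from station import ctrl
d=feel(ctrl)
```

```text
t 20.48 th 0.683 r 0.0425 yoff -0.0024 | X 1.87 Y -10.12 Z -8.31 | Ft 6.69 Fr -5.27 sd 0.42 | grip 24.0 open 0.0236 tq [ 0.769 -1.186  0.003]
```

Emit:
{"name": "send_rows", "arguments": {"rows": [[3.2,[0,0.11,0],0],[3.2,[0,0,0],0],[3.2,[0,0,0],0],[1.5,[0,0,0],0],[1.5,[0,0,0],0],[1.5,[0,0,0],0],[1.5,[0,0,0],0]], "newtons": 20}}

```text
t: 21.35
tool_pos: [0.4859, -0.0089, 0.0451]
tool_rot: [2.016, 2.409, 0.001]
contact_force: [4.1, -0.5, -1.9]
opening: 0.0238
grip_force: 24.1
```

Run:
```python
from h import *
from station import ctrl
d=feel(ctrl); np.savez("s4.npz",**d)
e=cv2.resize(d["frame"][190:270,230:310],None,fx=7,fy=7); cv2.imwrite("pics/grip.png",e[:,:,::-1])
```

```text
t 21.85 th 0.644 r 0.0426 yoff -0.0023 | X -1.14 Y -4.87 Z -0.90 | Ft -0.37 Fr -1.40 sd 0.44 | grip 24.1 open 0.0238 tq [ 0.189 -0.598 -0.068]
```

View pics/grip.png

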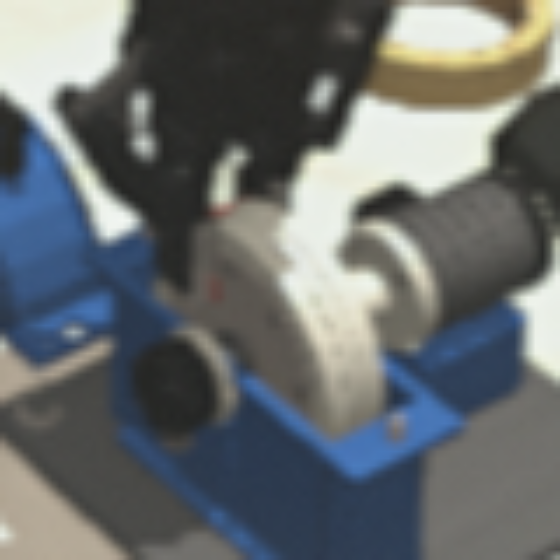

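Emit:
{"name": "send_rows", "arguments": {"rows": [[1.5,[0,0,0],0],[1.5,[0,0,0],0],[1.5,[0,0,0],0],[1.5,[0,0,0],0],[1.5,[0,0,0],0],[1.5,[0,0,0],0],[1.5,[0,0,0],0],[1.5,[0,0,0],0]]}}

```text
t: 22.85
tool_pos: [0.4858, -0.0089, 0.0451]
tool_rot: [2.015, 2.409, 0.001]
contact_force: [5.3, 0.1, -0.6]
opening: 0.0233
grip_force: 24.1
```

```bash
cat >> h.py <<'E'
def red(d):
    "angle of the red line on the rotor's robot-side face (plane Y=+12 mm) and rim"
    H=hsv(d).astype(int); f=d["frame"].astype(int)
    m=(f[...,0]>f[...,1]+35)&(f[...,0]>f[...,2]+25); v,u=np.nonzero(m); 
    K=np.array([[float(d["fx"]),0,float(d["cx"])],[0,float(d["fy"]),float(d["cy"])],[0,0,1]])
    p=cv2.undistortPoints(np.stack([u,v],-1).reshape(-1,1,2).astype(np.float64),K,np.array([float(d["k1"]),0,0,0])).reshape(-1,2)
    T=d["cam_to_world"]; r=np.c_[p,np.ones(len(p))]@T[:3,:3].T; c=T[:3,3]
    s=(.012-(c-O)@Y)/(r@Y); W=c+r*s[:,None]-O-[0,0,.07]; x,z=W@X,W[:,2]; R_=np.hypot(x,z)
    k=(R_<.052)&(R_>.008)&(z>0); print("red px",[(int(a),int(b),round(float(q),3),round(float(t),2)) for a,b,q,t in zip(u[k],v[k],R_[k],np.arctan2(x,z)[k])])
E
python3 - <<'E'
from h import *
from station import ctrl
for n in("s2","s3","s4"): print(n); red(dict(np.load(n+".npz")))
feel(ctrl,8)
E
```

```text
s2
red px [(262, 225, 0.045, 0.1)]
s3
red px [(262, 225, 0.045, 0.1), (262, 226, 0.042, 0.11)]
s4
red px []
t 23.25 th 0.645 r 0.0426 yoff -0.0023 | X -0.67 Y -4.75 Z -0.92 | Ft 0.02 Fr -1.14 sd 0.56 | grip 24.1 open 0.0235 tq [ 0.182 -0.672 -0.069]
```

Emit:
{"name": "send_rows", "arguments": {"rows": [[1.5,[-0.41,0.05,-0.27],0],[1.5,[-0.435,0,-0.22],0],[1.5,[-0.46,0,-0.17],0],[1.5,[0,0,0],0],[1.5,[0,0,0],0]]}}

```text
t: 23.88
tool_pos: [0.4878, -0.02, 0.0509]
tool_rot: [-2.014, -2.407, -0.004]
contact_force: [3.5, 4.9, -1.2]
opening: 0.0236
grip_force: 23.1
```

```bash
python3 -c "
from h import *
from station import ctrl
feel(ctrl,4)"
```

```text
t 24.07 th 0.345 r 0.0424 yoff -0.0022 | X 3.96 Y -4.60 Z -2.45 | Ft 4.56 Fr -0.96 sd 0.32 | grip 23.1 open 0.0233 tq [ 1.016 -0.607 -0.053]
```

Emit:
{"name": "send_rows", "arguments": {"rows": [[1.5,[-0.48,0,-0.12],0],[1.5,[-0.49,0,-0.06],0],[1.5,[-0.5,0,0],0],[1.5,[0,0,0],0],[1.5,[0,0,0],0]]}}

```text
t: 24.7
tool_pos: [0.4903, -0.0344, 0.053]
tool_rot: [-2.014, -2.407, -0.003]
contact_force: [3.7, 4.1, -0.7]
opening: 0.0234
grip_force: 23.4
```

```bash
python3 -c "
from h import *
from station import ctrl
feel(ctrl,4)"
```

```text
t 24.90 th -0.007 r 0.0420 yoff -0.0023 | X 4.67 Y -3.97 Z 0.18 | Ft 4.67 Fr 0.14 sd 0.48 | grip 23.4 open 0.0231 tq [ 0.996 -0.444 -0.084]
```

Emit:
{"name": "send_rows", "arguments": {"rows": [[1.5,[-0.49,0,0.05],0],[1.5,[-0.48,0,0.11],0],[1.5,[-0.47,0,0.17],0],[1.5,[0,0,0],0],[1.5,[0,0,0],0]]}}

```text
t: 25.52
tool_pos: [0.4928, -0.0488, 0.05]
tool_rot: [-2.014, -2.407, -0.003]
contact_force: [2.2, 3.9, 2.0]
opening: 0.0238
grip_force: 24.3
```

```bash
python3 -c "
from h import *
from station import ctrl
feel(ctrl,4)"
```

```text
t 25.73 th -0.365 r 0.0418 yoff -0.0023 | X 4.33 Y -2.47 Z 1.93 | Ft 4.73 Fr 0.26 sd 0.35 | grip 24.3 open 0.0235 tq [ 1.042 -0.202 -0.079]
```

Emit:
{"name": "send_rows", "arguments": {"rows": [[1.5,[-0.45,0,0.22],0],[1.5,[-0.41,0,0.27],0],[1.5,[-0.38,0,0.32],0],[1.5,[0,0,0],0],[1.5,[0,0,0],0]]}}

```text
t: 26.35
tool_pos: [0.4951, -0.0616, 0.0423]
tool_rot: [-2.015, -2.408, -0.001]
contact_force: [-0.3, 3.2, 6.2]
opening: 0.0237
grip_force: 26.4
```

Run:
```python
from h import *
from station import ctrl
d=feel(ctrl,4); np.savez("s5.npz",**d); red(d)
```

```text
t 26.55 th -0.727 r 0.0419 yoff -0.0024 | X 3.70 Y -0.47 Z 5.11 | Ft 6.16 Fr 1.36 sd 0.34 | grip 26.4 open 0.0233 tq [ 0.915  0.119 -0.058]
red px []
```

Now the reverse sweep.

Emit:
{"name": "send_rows", "arguments": {"rows": [[1.5,[0.38,0,-0.32],0],[1.5,[0.41,0,-0.27],0],[1.5,[0.45,0,-0.22],0],[1.5,[0,0,0],0],[1.5,[0,0,0],0]]}}

```text
t: 27.18
tool_pos: [0.4935, -0.0524, 0.0488]
tool_rot: [2.013, 2.406, -0.005]
contact_force: [7.5, -5.5, -8.3]
opening: 0.0234
grip_force: 23.1
```

```bash
python3 -c "
from h import *
from station import ctrl
feel(ctrl,4)"
```

```text
t 27.38 th -0.457 r 0.0422 yoff -0.0024 | X -6.99 Y -5.89 Z -7.99 | Ft -9.79 Fr -4.09 sd 0.38 | grip 23.1 open 0.0238 tq [-1.141 -1.135 -0.075]
```

Emit:
{"name": "send_rows", "arguments": {"rows": [[1.5,[0.47,0,-0.17],0],[1.5,[0.48,0,-0.11],0],[1.5,[0.49,0,-0.05],0],[1.5,[0,0,0],0],[1.5,[0,0,0],0]]}}

```text
t: 28.0
tool_pos: [0.4912, -0.0395, 0.0529]
tool_rot: [2.012, 2.405, -0.008]
contact_force: [5.3, -9.7, -5.0]
opening: 0.0236
grip_force: 22.6
```

```bash
python3 -c "
from h import *
from station import ctrl
feel(ctrl,4)"
```

```text
t 28.20 th -0.130 r 0.0423 yoff -0.0023 | X -10.15 Y -3.83 Z -4.55 | Ft -10.65 Fr -3.19 sd 0.41 | grip 22.6 open 0.0238 tq [-1.73  -0.865 -0.085]
```

Emit:
{"name": "send_rows", "arguments": {"rows": [[1.5,[0.5,0,0],0],[1.5,[0.49,0,0.06],0],[1.5,[0.48,0,0.12],0],[1.5,[0,0,0],0],[1.5,[0,0,0],0]]}}

```text
t: 28.82
tool_pos: [0.4888, -0.0259, 0.0524]
tool_rot: [2.011, 2.404, -0.01]
contact_force: [1.5, -11.7, 2.4]
opening: 0.0235
grip_force: 23.4
```

```bash
python3 -c "
from h import *
from station import ctrl
feel(ctrl,4)"
```

```text
t 29.02 th 0.199 r 0.0423 yoff -0.0023 | X -11.76 Y 0.98 Z 2.43 | Ft -12.00 Fr 0.06 sd 0.22 | grip 23.4 open 0.0240 tq [-2.042 -0.263 -0.053]
```

Emit:
{"name": "send_rows", "arguments": {"rows": [[1.5,[0.46,0,0.17],0],[1.5,[0.435,0,0.22],0],[1.5,[0.41,0,0.27],0],[1.5,[0,0,0],0],[1.5,[0,0,0],0]]}}

```text
t: 29.65
tool_pos: [0.4864, -0.0126, 0.0469]
tool_rot: [2.011, 2.405, -0.01]
contact_force: [-2.5, -10.2, 9.5]
opening: 0.0233
grip_force: 25.4
```

Run:
```python
from h import *
from station import ctrl
d=feel(ctrl,4); np.savez("s6.npz",**d); red(d)
```

```text
t 29.85 th 0.546 r 0.0420 yoff -0.0023 | X -9.08 Y 4.98 Z 9.66 | Ft -12.78 Fr 3.54 sd 0.33 | grip 25.4 open 0.0236 tq [-1.793  0.396 -0.111]
red px []
```

The weight pulls toward −θ and grows with angle. Averaging both directions puts "down" at about s≈-1.05 rad in this grip's coordinate, 1.1 rad negative from the start. I'll ratchet the rotor past that, beyond a quarter turn, and feel it from both sides.

Emit:
{"name": "send_rows", "arguments": {"rows": [[1.5,[-0.41,0,-0.27],0],[1.5,[-0.435,0,-0.22],0],[1.5,[-0.46,0,-0.17],0],[1.5,[-0.48,0,-0.12],0],[1.5,[-0.49,0,-0.06],0],[1.5,[-0.5,0,0],0],[1.5,[-0.49,0,0.05],0],[1.5,[-0.48,0,0.11],0],[1.5,[-0.47,0,0.17],0],[1.5,[-0.45,0,0.22],0]]}}

```text
t: 31.1
tool_pos: [0.4935, -0.0526, 0.0479]
tool_rot: [-2.013, -2.406, -0.004]
contact_force: [-1.0, 7.0, 6.5]
opening: 0.0237
grip_force: 25.5
```

Emit:
{"name": "send_rows", "arguments": {"rows": [[1.5,[-0.41,0,0.27],0],[1.5,[-0.38,0,0.32],0],[1.5,[0,0,0],0],[1.5,[0,0,0],0]]}}

```text
t: 31.6
tool_pos: [0.4951, -0.0614, 0.0421]
tool_rot: [-2.015, -2.407, -0.002]
contact_force: [-0.9, 3.6, 5.8]
opening: 0.0233
grip_force: 26.7
```

Run:
```python
from h import *
from station import ctrl
d=feel(ctrl,3)
```

```text
t 31.75 th -0.728 r 0.0416 yoff -0.0024 | X 4.37 Y -0.37 Z 5.01 | Ft 6.60 Fr 0.83 sd 0.31 | grip 26.7 open 0.0240 tq [ 0.876  0.086 -0.045]
```

Emit:
{"name": "send_rows", "arguments": {"rows": [[3.2,[0,0,0],0],[3.2,[0,0,0],0],[3.2,[0.79,0,-0.59],0],[3.2,[0.92,0,-0.39],0],[3.2,[0.97,0,-0.16],0],[3.2,[0.99,0,0.06],0],[3.2,[0.94,0,0.29],0],[3.2,[0.845,0,0.49],0],[3.2,[0,0,0],0]]}}

```text
t: 32.88
tool_pos: [0.485, -0.0081, 0.0438]
tool_rot: [-2.014, -2.409, 0.001]
contact_force: [-0.5, -0.7, -0.5]
opening: 0.0322
grip_force: 0.0
```

Emit:
{"name": "send_rows", "arguments": {"rows": [[1.5,[0,0,0],0],[1.5,[0,0,0],0],[1.5,[0,0,0],0],[1.5,[0,0,0],0],[1.5,[0,0,0],0]], "newtons": 20}}

```text
t: 33.5
tool_pos: [0.4857, -0.0086, 0.0445]
tool_rot: [-2.016, -2.409, -0.001]
contact_force: [2.0, 2.3, -3.9]
opening: 0.0239
grip_force: 22.4
```

Run:
```python
from h import *
from station import ctrl
d=feel(ctrl,3)
```

```text
t 33.65 th 0.658 r 0.0424 yoff -0.0022 | X 3.11 Y -3.24 Z -4.94 | Ft 5.49 Fr -2.01 sd 0.20 | grip 22.4 open 0.0238 tq [ 0.632 -0.28   0.005]
```

Emit:
{"name": "send_rows", "arguments": {"rows": [[1.5,[-0.41,0,-0.27],0],[1.5,[-0.435,0,-0.22],0],[1.5,[-0.46,0,-0.17],0],[1.5,[0,0,0],0],[1.5,[0,0,0],0]]}}

```text
t: 34.28
tool_pos: [0.4879, -0.0209, 0.0512]
tool_rot: [-2.015, -2.408, -0.002]
contact_force: [2.5, 5.2, -4.5]
opening: 0.0237
grip_force: 21.3
```

```bash
python3 -c "
from h import *
from station import ctrl
feel(ctrl,4)"
```

```text
t 34.48 th 0.322 r 0.0424 yoff -0.0022 | X 4.16 Y -2.27 Z -4.38 | Ft 5.33 Fr -2.83 sd 0.29 | grip 21.3 open 0.0238 tq [ 1.    -0.243 -0.055]
```

Emit:
{"name": "send_rows", "arguments": {"rows": [[1.5,[-0.48,0,-0.12],0],[1.5,[-0.49,0,-0.06],0],[1.5,[-0.5,0,0],0],[1.5,[0,0,0],0],[1.5,[0,0,0],0]]}}

```text
t: 35.1
tool_pos: [0.4904, -0.0348, 0.0534]
tool_rot: [-2.015, -2.407, -0.002]
contact_force: [-0.1, 7.1, -1.3]
opening: 0.0238
grip_force: 21.3
```

```bash
python3 -c "
from h import *
from station import ctrl
feel(ctrl,4)"
```

```text
t 35.30 th -0.018 r 0.0424 yoff -0.0023 | X 6.72 Y -1.81 Z -1.56 | Ft 6.69 Fr -1.68 sd 0.44 | grip 21.3 open 0.0239 tq [ 1.286  0.011 -0.066]
```

Emit:
{"name": "send_rows", "arguments": {"rows": [[1.5,[-0.49,0,0.05],0],[1.5,[-0.48,0,0.11],0],[1.5,[-0.47,0,0.17],0],[1.5,[0,0,0],0],[1.5,[0,0,0],0]]}}

```text
t: 35.92
tool_pos: [0.4929, -0.0491, 0.0507]
tool_rot: [-2.014, -2.407, -0.002]
contact_force: [-2.1, 8.0, 2.1]
opening: 0.0239
grip_force: 22.1
```

```bash
python3 -c "
from h import *
from station import ctrl
feel(ctrl,4)"
```

```text
t 36.12 th -0.366 r 0.0425 yoff -0.0023 | X 7.60 Y 0.86 Z 2.16 | Ft 7.87 Fr -0.70 sd 0.38 | grip 22.1 open 0.0235 tq [ 1.271  0.338 -0.069]
```

Emit:
{"name": "send_rows", "arguments": {"rows": [[1.5,[0.47,0,-0.17],0],[1.5,[0.48,0,-0.11],0],[1.5,[0.49,0,-0.05],0],[1.5,[0,0,0],0],[1.5,[0,0,0],0]]}}

```text
t: 36.75
tool_pos: [0.4912, -0.0391, 0.0537]
tool_rot: [2.012, 2.406, -0.007]
contact_force: [2.3, -5.9, -3.8]
opening: 0.0233
grip_force: 20.6
```

```bash
python3 -c "
from h import *
from station import ctrl
feel(ctrl,4)"
```

```text
t 36.95 th -0.119 r 0.0430 yoff -0.0024 | X -6.83 Y -0.10 Z -3.93 | Ft -7.25 Fr -3.09 sd 0.32 | grip 20.6 open 0.0237 tq [-1.233 -0.233 -0.079]
```

Emit:
{"name": "send_rows", "arguments": {"rows": [[1.5,[0.5,0,0],0],[1.5,[0.49,0,0.06],0],[1.5,[0.48,0,0.12],0],[1.5,[0,0,0],0],[1.5,[0,0,0],0]]}}

```text
t: 37.58
tool_pos: [0.4888, -0.0256, 0.0531]
tool_rot: [2.012, 2.405, -0.01]
contact_force: [-2.7, -9.5, 1.5]
opening: 0.0239
grip_force: 21.3
```

```bash
python3 -c "
from h import *
from station import ctrl
feel(ctrl,4)"
```

```text
t 37.77 th 0.202 r 0.0430 yoff -0.0023 | X -9.08 Y 3.96 Z 2.32 | Ft -9.37 Fr 0.45 sd 0.48 | grip 21.4 open 0.0238 tq [-1.662  0.302 -0.084]
```

```bash
cat > fit.py <<'E'
import numpy as np
from scipy.optimize import least_squares
# group, theta, Ft, grip, dir of drag force
D=[(0,.345,4.56,23.1,1),(0,-.007,4.67,23.4,1),(0,-.365,4.73,24.3,1),(0,-.727,6.16,26.4,1),(0,-.728,6.6,26.7,1),(0,-.457,-9.79,23.1,-1),(0,-.13,-10.65,22.6,-1),(0,.199,-12,23.4,-1),(0,.546,-12.78,25.4,-1),
(1,.322,5.33,21.3,1),(1,-.018,6.69,21.3,1),(1,-.366,7.87,22.1,1),(1,-.119,-7.25,20.6,-1),(1,.202,-9.37,21.3,-1)]
D=np.array(D);g=D[:,0].astype(int)
for useb in(0,1):
  for A in(3.88,None):
    for link in(None,1.386):
      def m(p):
        sd0=p[0]; sd1=p[1] if link is None else p[0]+link
        return -(A or p[4])*np.sin(D[:,1]-np.where(g==0,sd0,sd1))+D[:,4]*(p[2]+useb*p[3]*(D[:,3]-23))
      r=least_squares(lambda p:m(p)-D[:,2],[-1,.2,8,.1,4]); print(useb,A,link,r.x.round(2),"rms",np.sqrt((r.fun**2).mean()).round(2),r.fun.round(1))
E
python3 fit.py
```

```text
0 3.88 None [-1.07 -0.23  7.72  0.1   4.  ] rms 0.52 [-0.7 -0.3  0.5  0.3 -0.2 -0.2 -0.2  0.6  1.2  0.4  0.2  0.4 -0.9  0. ]
0 3.88 1.386 [-1.44 -0.34  7.85  0.1   4.  ] rms 0.91 [-0.5 -0.7 -0.3 -0.9 -1.3 -1.3 -0.9  0.3  1.4  1.1  1.   1.2 -0.3  0.5]
0 None None [-1.01 -0.21  7.69  0.1   4.17] rms 0.5 [-1.  -0.5  0.4  0.3 -0.1 -0.1 -0.3  0.4  0.9  0.2  0.2  0.5 -0.8 -0. ]
0 None 1.386 [ -1.48 -80.89   7.86   0.1    3.44] rms 0.86 [-0.  -0.2  0.  -0.7 -1.1 -1.  -0.6  0.7  1.8  1.1  0.9  0.9 -0.5  0.5]
1 3.88 None [-1.19 -0.23  7.74  0.2   4.  ] rms 0.43 [-0.7 -0.4  0.4  0.5  0.1 -0.6 -0.4  0.4  0.7  0.  -0.1  0.2 -0.4  0.3]
1 3.88 1.386 [-1.5600e+00  5.6736e+02  7.8400e+00  4.1000e-01  4.0000e+00] rms 0.59 [-0.3 -0.5  0.   0.2 -0.1 -1.6 -0.9  0.2  0.6 -0.  -0.2  0.3  0.2  0.8]
1 None None [-1.2  -0.23  7.74  0.2   3.86] rms 0.43 [-0.7 -0.4  0.4  0.5  0.1 -0.6 -0.4  0.4  0.8  0.  -0.1  0.2 -0.4  0.4]
1 None 1.386 [  -1.58 -170.79    7.84    0.39    3.58] rms 0.55 [-0.  -0.3  0.3  0.3 -0.  -1.3 -0.6  0.5  1.   0.1 -0.1  0.2  0.1  0.8]
```

```bash
cat >> h.py <<'E'
def polar(d,yy=.012,rr=(.02,.026,.032,.038,.044,.048)):
    "redness of the rotor face by angle"
    f=cv2.GaussianBlur(d["frame"],(3,3),0).astype(np.float32); red=f[...,0]-(f[...,1]+f[...,2])/2
    out=[]
    A=np.arange(-1.6,1.61,.1)
    for a in A:
        q=[]
        for r in rr:
            (u,v),z=proj(d,O+[0,0,.07]+yy*Y+r*(np.sin(a)*X+np.cos(a)*np.array([0,0,1])))
            q.append(cv2.getRectSubPix(red,(1,1),(float(u),float(v)))[0,0])
        out.append(q)
    out=np.array(out); k=np.argsort(-out.max(1))[:5]
    print("top redness (angle, per radius):"); 
    for i in sorted(k): print("  %.1f"%A[i],out[i].round(0).astype(int))
E
python3 - <<'E'
from h import *
from station import ctrl
d=feel(ctrl,1); np.savez("s7.npz",**d)
for n in("s2","s3","s4","s5","s6","s7"): print(n); polar(dict(np.load(n+".npz")))
e=cv2.resize(d["frame"][195:255,235:305],None,fx=8,fy=8,interpolation=cv2.INTER_CUBIC); cv2.imwrite("pics/rot.png",e[:,:,::-1])
E
```

```text
t 37.83 th 0.202 r 0.0430 yoff -0.0023 | X -8.17 Y 3.58 Z 2.64 | Ft -8.53 Fr 0.95 sd 0.00 | grip 21.4 open 0.0240 tq [-1.689  0.312 -0.109]
s2
top redness (angle, per radius):
  -0.1 [ 8 16 15 12 10  9]
  0.0 [10 23 23 22 20 19]
  0.1 [12 25 27 27 29 27]
  0.2 [13 23 23 23 23 17]
  0.3 [13 17 16 13 11  9]
s3
top redness (angle, per radius):
  -0.1 [ 8 17 16 12 10  9]
  0.0 [11 24 24 22 20 19]
  0.1 [12 25 27 28 30 27]
  0.2 [14 24 24 23 23 18]
  0.3 [13 18 16 14 11  9]
s4
top redness (angle, per radius):
  0.3 [10 19 12  7  7  6]
  0.4 [11 21 12  6  6  5]
  0.5 [12 21 10  5  4  3]
  0.6 [12 17  8  4  2  1]
  0.7 [11 14  7  2  1  0]
s5
top redness (angle, per radius):
  -1.4 [-2  2  4  6  8  8]
  0.6 [7 5 3 0 1 0]
  1.2 [  6   7   7   8  -2 -32]
  1.5 [  7  -1  -3   0  -7 -19]
  1.6 [  8  -2 -14 -15 -15 -24]
s6
top redness (angle, per radius):
  0.0 [ 9 16 13 11  9  8]
  0.1 [10 22 19 16 10  8]
  0.2 [13 24 22 18  8  6]
  0.3 [14 23 20 14  6  5]
  0.4 [13 18 14  9  4  3]
s7
top redness (angle, per radius):
  -1.2 [13 17 17 14 11  9]
  -1.1 [15 28 34 36 33 28]
  -1.0 [12 27 35 37 37 33]
  -0.9 [10 16 17 13 11 10]
  -0.6 [7 7 7 7 8 9]
```

View pics/rot.png

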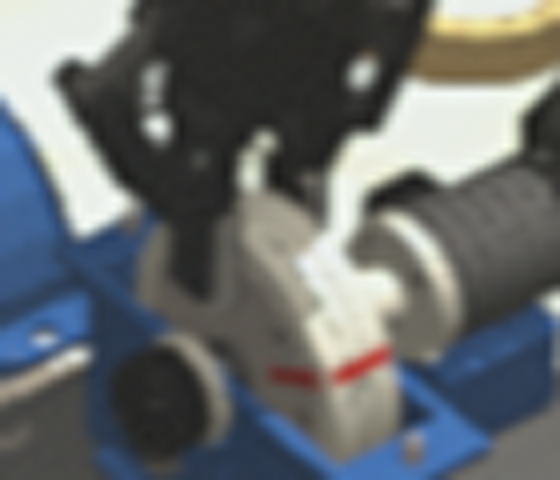

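The red line at (295,375)–(365,368) gives rotor angle -1.05 at θ=0.20, so the rotor has gone from +0.1 past -1.6. I'll take finer readings from both directions around the estimated down point (θ≈-0.2).

Emit:
{"name": "send_rows", "arguments": {"rows": [[1.5,[-0.48,0,-0.12],0],[1.5,[-0.49,0,-0.06],0],[1.5,[-0.5,0,0],0],[1.5,[-0.42,0,0.05],0],[1.5,[-0.42,0,0.08],0],[1.5,[0,0,0],0],[1.5,[0,0,0],0]]}}

```text
t: 38.7
tool_pos: [0.4918, -0.0426, 0.0524]
tool_rot: [-2.014, -2.406, -0.003]
contact_force: [-2.5, 7.5, 3.4]
opening: 0.0237
grip_force: 22.1
```

```bash
python3 -c "
from h import *
from station import ctrl
feel(ctrl,5)"
```

```text
t 38.95 th -0.206 r 0.0423 yoff -0.0023 | X 6.90 Y 1.51 Z 3.13 | Ft 7.39 Fr 1.65 sd 0.45 | grip 22.1 open 0.0237 tq [ 1.335  0.422 -0.086]
```

Emit:
{"name": "send_rows", "arguments": {"rows": [[1.5,[-0.35,0,0.12],0],[1.5,[-0.35,0,0.13],0],[1.5,[-0.33,0,0.17],0],[1.5,[-0.32,0,0.19],0],[1.5,[0,0,0],0],[1.5,[0,0,0],0]]}}

```text
t: 39.7
tool_pos: [0.4942, -0.0562, 0.0468]
tool_rot: [-2.014, -2.407, -0.002]
contact_force: [-5.0, 7.5, 6.8]
opening: 0.0237
grip_force: 23.5
```

```bash
python3 -c "
from h import *
from station import ctrl
feel(ctrl,3)"
```

```text
t 39.85 th -0.560 r 0.0423 yoff -0.0023 | X 6.38 Y 2.55 Z 5.98 | Ft 8.58 Fr 1.68 sd 0.41 | grip 23.5 open 0.0239 tq [ 1.275  0.675 -0.082]
```

Emit:
{"name": "send_rows", "arguments": {"rows": [[1.5,[0.32,0,-0.19],0],[1.5,[0.33,0,-0.17],0],[1.5,[0.35,0,-0.13],0],[1.5,[0.35,0,-0.12],0],[1.5,[0.32,0,-0.06],0],[1.5,[0.31,0,-0.05],0],[1.5,[0,0,0],0],[1.5,[0,0,0],0]]}}

```text
t: 40.85
tool_pos: [0.4915, -0.0409, 0.0532]
tool_rot: [2.013, 2.406, -0.006]
contact_force: [1.4, -7.5, -3.8]
opening: 0.0235
grip_force: 20.9
```

```bash
python3 -c "
from h import *
from station import ctrl
d=feel(ctrl,5); np.savez('s8.npz',**d); polar(d)"
```

```text
t 41.10 th -0.163 r 0.0427 yoff -0.0024 | X -7.75 Y 0.11 Z -3.84 | Ft -8.27 Fr -2.53 sd 0.54 | grip 20.9 open 0.0240 tq [-1.402 -0.226 -0.08 ]
top redness (angle, per radius):
  -1.4 [ 9 19 24 23 24 19]
  -1.3 [12 27 32 33 33 30]
  -1.2 [11 23 25 21 17 16]
  -1.1 [ 9 13 14  9  8  8]
  -0.6 [6 7 7 7 8 9]
```

```bash
sed -i 's/(1,.202,-9.37,21.3,-1)\]/(1,.202,-9.37,21.3,-1),(1,-.206,7.39,22.1,1),(1,-.56,8.58,23.5,1),(1,-.163,-8.27,20.9,-1)]/; s/link in(None,1.386)/link in(None,.95)/' fit.py; python3 fit.py
python3 - <<'E'
from h import *
# finer red-line angle: weighted centroid over angle
def fine(d,lo,hi):
    f=d["frame"].astype(np.float32); red=f[...,0]-(f[...,1]+f[...,2])/2; A=np.arange(lo,hi,.02); w=[]
    for a in A:
        w.append(np.mean([cv2.getRectSubPix(red,(1,1),tuple(map(float,proj(d,O+[0,0,.07]+.012*Y+r*(np.sin(a)*X+np.cos(a)*np.array([0,0,1])))[0])))[0,0] for r in (.03,.034,.038,.042,.046)]))
    w=np.array(w); w=np.clip(w-10,0,None); print((w*A).sum()/w.sum())
for n,l,h in(("s3",-.3,.5),("s7",-1.4,-.7),("s8",-1.6,-1.0),("s6",-.2,.5)): print(n,end=" ");fine(dict(np.load(n+".npz")),l,h)
E
```

```text
0 3.88 None [-1.07 -0.26  7.72  0.1   4.  ] rms 0.49 [-0.7 -0.3  0.5  0.2 -0.2 -0.2 -0.2  0.6  1.2  0.2  0.1  0.2 -1.  -0.1
  0.1  0.3  0.2]
0 3.88 0.95 [-1.17  0.2   7.73  0.1   4.  ] rms 0.53 [-0.7 -0.5  0.2 -0.1 -0.5 -0.5 -0.4  0.5  1.2  0.4  0.3  0.4 -0.9  0.1
  0.3  0.5  0.3]
0 None None [-1.03 -0.25  7.69  9.12  4.1 ] rms 0.48 [-0.9 -0.5  0.4  0.3 -0.1 -0.1 -0.2  0.5  1.   0.1  0.   0.3 -1.  -0.1
  0.1  0.3  0.2]
0 None 0.95 [ -1.17 -98.82   7.74   0.1    3.83] rms 0.53 [-0.6 -0.4  0.2 -0.1 -0.5 -0.5 -0.4  0.5  1.3  0.4  0.3  0.4 -0.9  0.1
  0.3  0.4  0.3]
1 3.88 None [-1.17 -0.27  7.75  0.16  4.  ] rms 0.43 [-0.7 -0.4  0.4  0.5  0.1 -0.5 -0.4  0.4  0.8 -0.  -0.2  0.1 -0.7  0.1
 -0.   0.3  0.4]
1 3.88 0.95 [  -1.21 -134.84    7.77    0.19    4.  ] rms 0.43 [-0.7 -0.5  0.4  0.4  0.  -0.7 -0.5  0.3  0.8 -0.  -0.2  0.1 -0.6  0.2
 -0.   0.4  0.5]
1 None None [-1.19 -0.28  7.76  0.17  3.83] rms 0.43 [-0.6 -0.4  0.4  0.5  0.1 -0.5 -0.4  0.4  0.8 -0.  -0.2  0.1 -0.7  0.1
 -0.1  0.3  0.4]
1 None 0.95 [  -1.23 -116.85    7.77    0.19    3.78] rms 0.43 [-0.5 -0.4  0.4  0.4  0.1 -0.6 -0.4  0.4  0.9 -0.  -0.2  0.1 -0.7  0.2
 -0.   0.3  0.5]
s3 0.10682231400013803
s7 -1.0496038322843502
s8 -1.308645551279215
s6 0.19066896235979794
```

Emit:
{"name": "send_rows", "arguments": {"rows": [[1.5,[0.5,0,0],0],[1.5,[0.56,0,0.03],0],[1.5,[0,0,0],0],[1.5,[-0.5,0,-0.03],0],[1.5,[-0.5,0,0],0],[1.5,[-0.48,0,0.06],0],[1.5,[0,0,0],0],[1.5,[0,0,0],0]]}}

```text
t: 42.1
tool_pos: [0.4914, -0.0404, 0.0527]
tool_rot: [-2.014, -2.406, -0.004]
contact_force: [-3.1, 6.4, 4.3]
opening: 0.0235
grip_force: 22.1
```

```bash
cat >> h.py <<'E'
def fine(d,lo,hi):
    f=d["frame"].astype(np.float32); red=f[...,0]-(f[...,1]+f[...,2])/2; A=np.arange(lo,hi,.02); w=[]
    for a in A:
        w.append(np.mean([cv2.getRectSubPix(red,(1,1),tuple(map(float,proj(d,O+[0,0,.07]+.012*Y+r*(np.sin(a)*X+np.cos(a)*np.array([0,0,1])))[0])))[0,0] for r in (.03,.034,.038,.042,.046)]))
    w=np.array(w); w=np.clip(w-10,0,None); print("rho",(w*A).sum()/w.sum(),"peak",w.max())
E
python3 -c "
from h import *
from station import ctrl
d=feel(ctrl,5); np.savez('s9.npz',**d); polar(d); fine(d,-1.6,-1.0)"
```

```text
t 42.35 th -0.152 r 0.0422 yoff -0.0023 | X 6.87 Y 1.64 Z 2.82 | Ft 7.21 Fr 1.74 sd 0.48 | grip 22.1 open 0.0236 tq [ 1.234  0.461 -0.027]
top redness (angle, per radius):
  -1.4 [ 6 20 26 27 26 19]
  -1.3 [ 9 25 34 37 38 32]
  -1.2 [ 9 18 23 22 20 18]
  -1.1 [ 8 11 11  9  8  8]
  -0.7 [6 6 6 7 7 8]
rho -1.3144016374433038 peak 34.11397
```

Both-direction readings at rotor angle -1.31 average to about -0.63 N, so down is about 0.165 rad further on (angle ≈-1.48). I'll turn there, then ease off the wind-up.

Emit:
{"name": "send_rows", "arguments": {"rows": [[1.5,[-0.33,0,0.08],0],[1.5,[-0.32,0,0.12],0],[1.5,[0,0,0],0],[1.5,[0.1,0,-0.04],0],[1.5,[0.09,0,-0.03],0],[1.5,[0,0,0],0],[1.5,[0,0,0],0]]}}

```text
t: 43.22
tool_pos: [0.4925, -0.0468, 0.0511]
tool_rot: [-2.016, -2.409, -0.0]
contact_force: [-1.6, 2.3, 0.8]
opening: 0.024
grip_force: 22.2
```

Run:
```python
from h import *
from station import ctrl
d=feel(ctrl,4); np.savez('s10.npz',**d); polar(d); fine(d,-1.7,-1.1); print(ctrl.get_obs()["dq"].round(3))
L=(cloud(d)-O); H=hsv(d); 
m=(H[...,0]>100)&(H[...,0]<125)&(H[...,1]>120)&(L@X>.095)&(L@X<.3)&(L[...,2]<.09)&(abs(L@Y)<.06); q=L[m]; print("cover X",(q@X).min(),(q@X).max(),"z",q[:,2].min(),q[:,2].max())
cv2.imwrite("pics/final.png",cv2.resize(d["frame"][130:290,170:370],None,fx=3.5,fy=3.5,interpolation=cv2.INTER_CUBIC)[:,:,::-1])
```

```text
t 43.42 th -0.311 r 0.0421 yoff -0.0024 | X 2.05 Y 1.67 Z 0.77 | Ft 2.18 Fr 0.10 sd 0.42 | grip 22.2 open 0.0237 tq [ 0.452  0.34  -0.061]
top redness (angle, per radius):
  -1.5 [ 0 16 22 17 18 13]
  -1.4 [ 6 24 35 31 31 29]
  -1.3 [ 6 21 26 23 16 15]
  -1.2 [ 7 11 14  9  8  8]
  -0.8 [6 6 6 7 7 8]
rho -1.4008368437584986 peak 30.335999
[ 0.001  0.001 -0.    -0.001  0.     0.001]
cover X 0.10352008700376644 0.25682690375296213 z 0.0017107259802823238 0.07936073536574495
```

View pics/final.png

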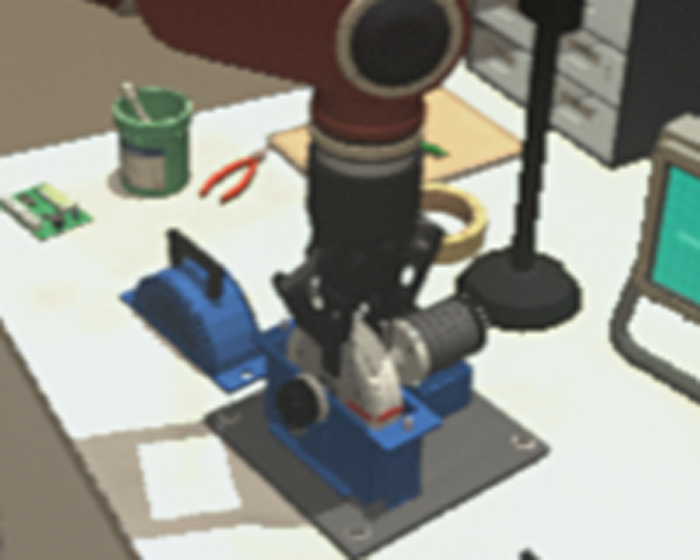

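The picture shows the red line at the housing rim (375,412), the cover upright at (195,310), and the other things in view where they were. The rotor is about 0.05 rad short, so I'll nudge it and ease off again.

Emit:
{"name": "send_rows", "arguments": {"rows": [[1.5,[-0.2,0,0.06],0],[1.5,[-0.18,0,0.07],0],[1.5,[0,0,0],0],[1.5,[0.12,0,-0.04],0],[1.5,[0.13,0,-0.04],0],[1.5,[0,0,0],0],[1.5,[0,0,0],0],[1.5,[0,0,0],0]]}}

```text
t: 44.42
tool_pos: [0.4929, -0.0489, 0.0504]
tool_rot: [2.015, 2.408, -0.002]
contact_force: [0.3, -4.0, -4.1]
opening: 0.0238
grip_force: 21.7
```

Run:
```python
from h import *
from station import ctrl
d=feel(ctrl,4); polar(d); fine(d,-1.7,-1.1); print(ctrl.get_obs()["dq"].round(3))
```

```text
t 44.62 th -0.365 r 0.0421 yoff -0.0024 | X -4.98 Y 0.15 Z -4.41 | Ft -6.23 Fr -2.34 sd 0.46 | grip 21.7 open 0.0236 tq [-0.892 -0.056 -0.082]
top redness (angle, per radius):
  -1.5 [-1 18 23 23 23 19]
  -1.4 [ 6 24 31 30 30 27]
  -1.3 [ 7 20 24 18 13 13]
  -1.2 [ 7 12 13  8  7  7]
  1.6 [  8  -2 -13 -15 -15 -24]
rho -1.4205970887237136 peak 30.109978
[-0.001 -0.001  0.    -0.001 -0.001 -0.   ]
```

Emit:
{"name": "send_rows", "arguments": {"rows": [[1.5,[-0.12,0,0.04],0],[1.5,[0,0,0],0],[1.5,[0,0,0],0],[1.5,[0,0,0],0],[1.5,[0,0,0],0]]}}

```text
t: 45.25
tool_pos: [0.4929, -0.0489, 0.0503]
tool_rot: [-2.015, -2.409, -0.0]
contact_force: [-4.2, 1.3, 1.4]
opening: 0.0238
grip_force: 22.4
```

Run:
```python
from h import *
from station import ctrl
d=feel(ctrl,2); fine(d,-1.7,-1.1)
print(ctrl.finish_job())
```

```text
t 45.35 th -0.365 r 0.0421 yoff -0.0024 | X 2.78 Y 3.63 Z 2.28 | Ft 3.41 Fr 1.13 sd 0.19 | grip 22.4 open 0.0240 tq [ 0.226  0.594 -0.09 ]
rho -1.4272042330306247 peak 30.609974
the job is handed in; nothing more can be done
None
```

The job is handed in at 45 s: the cover stands upright on the bare desk beside the shaker, and the rotor, turned past a quarter turn, is gripped and still with its heavy side down as near as I could feel (about 0.1 rad).

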